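# Close and clamp a gearbox inspection cover

## Robot

A 7-joint arm with a two-finger parallel gripper is mounted at the origin on the work surface. World frame = base frame: x ahead of the robot, y to its left, z up, the work surface at z = 0. Lengths are in m, angles in rad, forces in N, time in s.
With the tool pointing down it reaches from about 0.425 to 0.925 m from the base axis. Payload 6.8 kg.
Tool frame: the origin (TCP) lies midway between the tips of the shut fingers; the grasp point (between the pads) lies 19 mm behind it (r.grip_depth is the distance from the TCP to the grasp point, in m); z points along the fingers, y is the line along which they close (so a half turn about z gives the same grasp; the last joint's range is limited). The gripper opens to 85 mm and grips with 20 to 120 N. Pads are 22 mm wide; open, the fingers measure 114 mm over their backs; the gripper's body (76 mm by 85 mm) begins 54 mm behind the grasp point. The pads swing forward as they close: fully open they stand 13 mm farther back than shut.
Start: joints at [-0.108, 0.477, 0.022, 1.555, -0.011, 1.109, -0.083], TCP at [0.675, 0, 0.231] pointing down, gripper open.
Joint ranges: [-2.96, 2.96], [-0.34, 2.1], [-1.41, 1.46], [0.24, 2.44], [-1.37, 4.51], [0.17, 1.92], [-2.96, 2.96]. Speed limits (rad/s): [2.39, 2.39, 3.14, 3.14, 3.14, 3.14, 3.14].

## Interface

Orientations are given as a rotation vector (axis times angle).
In Python, from bench import telemetry, grab_frame, calibration, order, silhouettes, r gives the robot as it stands.
- The arm moves only by the tool apply_moves, never from a script. Its argument "moves" is a list of rows, each a list of 7 numbers: the turn, a rotation vector about the tool's x, y, z scaled (see below), then the shift along the tool's x, y, z scaled (see below), then the opening, from -1 (shut) to 1 (fully open). A call has exactly 8 rows; each row shifts and turns the commanded pose from where the row before left it, along the tool's axes as they then stand; what a row does not reach is not made up. The controller multiplies each number of a shift by 1000 mm and each number of a turn by 6 degrees. A row lasts 1/12 s, in which the tool goes at most 41.7 mm and 7.16 degrees, less where a joint would pass 70% of its speed; a pose out of reach is approached as far as the arm can. A call with a number of a shift or a turn outside -1 to 1 is refused whole. A call with a gripper value outside its range is refused whole. The fingers move at their own pace and stop on an object; "grip_force" is the grip in N (left out, the last holds). Time passes only in rows, so rows that do not move let the fingers close, or fill a call up. It gives the time, the measured TCP pose, the force, the opening and the grip force at its end, in the units of the state.
- telemetry.get_obs(): the state, without advancing time (a new reading comes with each control period).
- grab_frame(name): name is "scene" or "side" or "wrist"; returns the picture (384x512x3 uint8, blue, green, red); there is no depth.
- calibration(name): a dict with "fx", "fy", "cx", "cy" (pixels), "world_from_camera" (4x4, takes a point from camera to world coordinates); the wrist camera has in their place "mount" (4x4, takes a point from camera to tool coordinates, whose origin is the TCP and whose axes are the flange's). Camera axes: x right, y down, z forward; pixel columns grow to the right and rows downward; lengths in m; the calibration is good to about 2 mm. The wrist camera is an equidistant fisheye: a pixel r from the principal point sees the ray r / f radians off the axis. A picture is of the moment at which its call begins: read the wrist's pose just before it. calibration takes no time and is no camera call.
- order.hand_in(): hands the job in; it is judged then, once.
Trained networks look in the newest picture that a camera, given by its name, has taken for a name from the list of things; names that differ only in an ending like _2 or _b are one class to them, and where a whole thing is asked for, a point or a joint stands for the part that bears it (a point fixed in the world has none). Each returns a list of dicts, best first, with "p" (0 to 1); they miss things now and then, are a little off and sometimes report something else, mostly with a low value. They report only what shows in the picture. A call takes as long as a camera call. They do not tell look-alikes from the thing itself.
- silhouettes(thing, camera): "mask" (384x512 bool, what is visible of it) and "extent" ([centre column, centre row, width, height] in pixels, round what is visible of it).
The state is a dict: "clock": time; "joints": joint angles; "qvel": joint speeds; "tau": joint torques, N m; "tcp_pos": TCP position; "orientation": TCP orientation; "contact_force": force on the tool from outside, world axes, zero at the start; "moment": the same for the moment, N m; "grip_width": finger opening in m; "gripper_force": force on a finger pad.
Only numpy, scipy, OpenCV 4.12 (cv2) and the standard library are available. Lean on these libraries where they do the work, as an engineer would, in place of code of your own. Each camera call takes 0.05 s, during which the arm holds its last target. There are 200 camera calls.

## Task

Close up the gearbox on the bench: if its steel clamp slide juts over the opening, first draw it back by its knob; take the longer of the two loose aluminium covers, lay it in the opening on top of the gearbox and press it down until both ends are fully home on the stiff seal, flush with the housing. Then push the clamp slide over the cover's edge up to its stop, and after that turn the slide's knob clockwise (seen from above) as far as it goes to lock it. Leave the other things on the bench where they are.

Things in the scene. Friction and masses are not known exactly. Their poses are not given: they have to be found in the camera images.
- gearbox: Fixed grey housing 260 (own x) x 130 mm (y), foot 290 x 136 mm, flat deck 70 mm above the bench. Origin: centre of underside, z up. Cover opening in the deck: recess 126 (x) x 90 mm, 12 mm deep, centred at x = -45 mm, ledge round its floor. At +x the slide runs between guides 20 mm high at y = +-36 mm, x 40 to 126 mm. Shaft stub, 22 mm thick, 53 long, at x = 60 on the -y side, 40 up.
- seat (a point): Gearbox point (its axes) where the cover's origin lies when fully home: middle of the recess floor, 58 mm above the bench. 53 mm either side along x a rubber seal strip stands 5 to 9 mm proud (each differs). Each yields stiffly at 7 to 10 N without springing back, more if pushed fast, until the ledge stops the cover, flush with the deck. Press gently (10 to 20 N) near each end.
- cover: The loose inspection cover: aluminium plate 120 (x) x 84 (y) x 12 mm thick, 0.35 kg, with an upright dark steel grip bar on its middle, 44 mm long along x, 14 mm thick (y), from 12 to 40 mm above the underside. Origin: centre of the underside. The two ends are alike: it may go in either way round. It has 3 mm of play all round in the recess.
- cover_end_a (a point): Point on the cover's underside, on its centre line 55 mm from its origin towards -x (5 mm in from that end).
- cover_end_b (a point): The like point 55 mm towards +x.
- clamp (a joint): Steel slide 70 (x) x 60 x 15 mm, underside 3 mm above the deck: passes only over a fully seated cover. Value (m): 0 = drawn back, its middle at gearbox x = 70 mm; grows towards gearbox -x; stop 0.040, home above 0.036 (laps 20 mm over the cover). Starts at 0 to 0.030; above 0.015 it juts over the opening: draw it back first. Moves at about 3 N, stays where left; move it by its knob.
- knob (a joint): Black clamp knob on the middle of the slide. Value in rad: grows as it is turned clockwise seen from above; at 0 its bar lies along the gearbox's x; stop at 1.45, locked above 1.2; starts free, between 0 and 0.3. Turns stiffly (0.12 N m) and stays.
- knob_grip (a point): Point on the knob's axis at gripping height, 118 mm above the bench, turning with the knob. The bar of the knob is 44 mm long (along this point's x), 13 mm thick (y) and 26 mm high, its top 4 mm above this point; below it is a disc of 42 mm diameter whose top is 22 mm below this point.
- short_cover: Bystander: a shorter cover for another gearbox, plate 70 x 84 x 12 mm with the same grip bar (to 40 mm high). Origin: centre of underside.
- gear: Bystander: steel gear, 80 mm across the teeth, 16 mm thick, hub to 30 mm. Origin: centre of underside.
- bearing: Bystander: steel ring 42 mm across, 14 mm high. Origin: centre of underside.
- wrench: Bystander: open-ended wrench 180 mm long lying flat, along its x. Origin: under its middle.
- screwdriver: Bystander: screwdriver 200 mm long lying flat, along its x. Origin: under its middle.
- oil_bottle: Bystander: upright grey bottle, 56 mm across, 140 mm high. Origin: centre of underside.
- carton: Bystander: cardboard carton 50 x 90 x 40 mm high. Origin: centre of underside.
- vblock: Bystander: dark steel V-block 80 x 60 x 50 mm high. Origin: centre of underside.
Not all that is in view belongs to the job. Leave any blue or brown look-alike of the cover alone.

How it is judged:
By the outcome, as a careful person would: the job done as asked, in the order asked, and still so for the second after the job is handed in, with the robot touching nothing.
It also fails if it takes over 72 s, if anything falls off the work surface, if the arm or the gripper's body presses on something with over 40 N, if the wrist force passes 120 N, or if a joint passes its speed limit or range.

## Working session

There is one attempt and no reset: what is moved stays moved. The work goes in short steps, Python scripts to look and compute and a tool call to move; the robot and the scene stay as the last step left them, time stands still between calls to the robot, and variables do not carry over. Pictures are saved under pics/ and viewed, at most 10 in all, crops included, and the job is handed in when it is done.

Besides the shell and the picture viewer there is one more tool, called after "Call:" by a JSON object that holds its "api" and its "payload", one argument or row to a line. apply_moves: Moves the arm, as the interface text tells. Its arguments: {"type":"object","properties":{"moves":{"type":"array"},"grip_force":{"type":"number"}},"required":["moves"]}

```bash
ls; mkdir -p pics; cat > h.py <<'E'
import numpy as np, cv2
from bench import telemetry, grab_frame, calibration, order, silhouettes, r
from scipy.spatial.transform import Rotation as R
def ray(cam,uv):
    c=calibration(cam); T=np.array(c["world_from_camera"])
    d=np.array([(uv[0]-c["cx"])/c["fx"],(uv[1]-c["cy"])/c["fy"],1.])
    return T[:3,3],T[:3,:3]@d
def atz(cam,uv,z):
    o,d=ray(cam,uv); return o+d*(z-o[2])/d[2]
def proj(cam,P):
    c=calibration(cam); T=np.linalg.inv(np.array(c["world_from_camera"]))
    p=T[:3,:3]@np.asarray(P,float)+T[:3,3]; return np.array([c["fx"]*p[0]/p[2]+c["cx"],c["fy"]*p[1]/p[2]+c["cy"]])
E
python3 - <<'E'
from h import *
o=telemetry.get_obs(); print(o)
ims=[]
for n in("scene","side","wrist"):
    im=grab_frame(n); cv2.imwrite(f"pics/{n}0.png",im); c=calibration(n); print(n,c)
    for t in("gearbox","cover","short_cover","clamp","knob"):
        for s in silhouettes(t,n)[:4]:
            print(n,t,round(s["p"],2),np.round(s["extent"]))
E
```

```text
pics
{'clock': 0.0, 'joints': array([-0.10812012,  0.47779502,  0.02235623,  1.55646972, -0.01145673,
        1.10927637, -0.0830869 ]), 'qvel': array([0.00038562, 0.00071719, 0.00224103, 0.00108517, 0.00075631,
       0.0013918 , 0.00095235]), 'tau': array([-5.45967814e-04, -5.96443820e+01,  1.60769675e+00, -2.81194621e+01,
        1.24063640e-02,  9.39900521e-03,  2.20753498e-05]), 'tcp_pos': array([ 6.74406808e-01, -2.46044346e-05,  2.30321737e-01]), 'orientation': array([-2.22056024e+00, -2.22069187e+00,  2.21248452e-03]), 'contact_force': array([-0.14124974, -0.13688376,  0.79667935]), 'moment': array([-0.04559484, -0.00767872, -0.04105802]), 'gripper_force': 0.0, 'grip_width': 0.08517571157459093}
scene {'fx': 500.09369080506406, 'fy': 500.09369080506406, 'cx': 259.02360418411183, 'cy': 195.8962013844935, 'world_from_camera': array([[ 0.88178822,  0.22779265, -0.41298916,  1.06737152],
       [ 0.47099226, -0.47136318,  0.7456427 , -1.012919  ],
       [-0.02481596, -0.85201365, -0.52293107,  0.82065486],
       [ 0.        ,  0.        ,  0.        ,  1.        ]])}
scene gear
[... 794 characters left out ...]
  26.  19.]
side clamp 0.91 [219. 275.  37.  33.]
side knob 0.8 [220. 274.  17.  22.]
wrist {'fx': 297.3186396354542, 'fy': 297.3186396354542, 'cx': 257.3098186883977, 'cy': 192.3433635608282, 'mount': array([[ 5.86177367e-04, -9.57566800e-01, -2.88210826e-01,
         7.40873364e-02],
       [ 9.99999735e-01,  6.85933572e-04, -2.45133067e-04,
         6.08897867e-04],
       [ 4.32424768e-04, -2.88210606e-01,  9.57566948e-01,
        -1.42187779e-01],
       [ 0.00000000e+00,  0.00000000e+00,  0.00000000e+00,
         1.00000000e+00]])}
wrist gearbox 0.61 [150.  42. 234.  80.]
wrist cover 0.85 [274. 198. 104. 102.]
wrist cover 0.84 [102. 367.  25.  32.]
wrist cover 0.6 [244. 302.  89.  50.]
```

View pics/scene0.png

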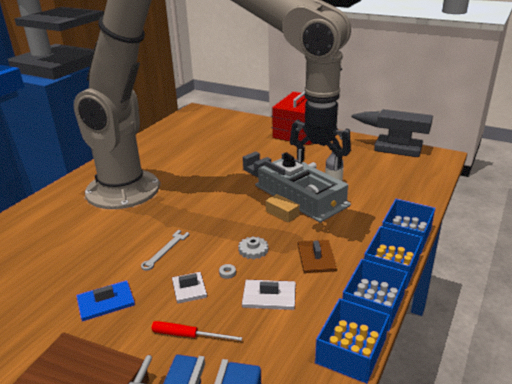

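View pics/side0.png

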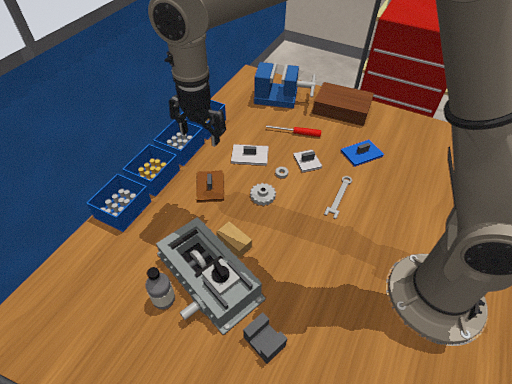

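View pics/wrist0.png

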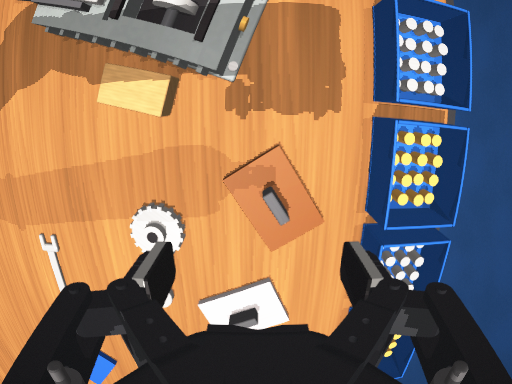

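Scene: the long aluminium cover is at (269,295), with the short one at (189,285) and brown and blue decoys. The gearbox is at (303,187). Side: long cover at (248,155), gearbox at (210,278), with the slide and knob at (220,274) jutting towards the far opening.

```bash
python3 - <<'E'
from h import *
def near(t,cam,uv):
    S=silhouettes(t,cam); S=[s for s in S if np.hypot(s["extent"][0]-uv[0],s["extent"][1]-uv[1])<15]
    return S[0]["mask"] if S else None
def tri(a,b):
    (o1,d1),(o2,d2)=a,b; A=np.c_[d1,-d2]; s=np.linalg.lstsq(A,o2-o1,rcond=None)[0]
    p,q=o1+d1*s[0],o2+d2*s[1]; return (p+q)/2,np.linalg.norm(p-q)
def cen(m): v,u=np.nonzero(m); return u.mean(),v.mean()
for t,a,b in(("cover",(269,295),(248,155)),("short_cover",(189,285),(307,161)),("knob",(289,159),(220,274)),("clamp",(293,165),(219,275)),("carton",(283,207),(235,236)),("oil_bottle",(335,155),(160,285)),("vblock",(0,0),(265,338))):
    ma,mb=near(t,"scene",a),near(t,"side",b)
    if ma is not None and mb is not None:
        print(t,tri(ray("scene",cen(ma)),ray("side",cen(mb))))
    elif mb is not None: print(t,"side z.04",atz("side",cen(mb),.04))
# fit gearbox by silhouette
from scipy.optimize import minimize
M={c:silhouettes("gearbox",c)[0]["mask"] for c in("scene","side")}
box=lambda x,y,z0,z1:[(sx*x,sy*y,z) for sx in(-1,1) for sy in(-1,1) for z in(z0,z1)]
def cost(p):
    c,s=np.cos(p[2]),np.sin(p[2]); Rm=np.array([[c,-s,0],[s,c,0],[0,0,1]]); tot=0
    for cam,m in M.items():
        img=np.zeros((384,512),np.uint8)
        for P in(box(.13,.065,0,.07),box(.145,.068,0,.008),[(x,y,z) for x in(.04,.126) for y in(-.036,.036) for z in(.07,.09)],[(.06+a,y,.04+b) for a in(-.011,.011) for b in(-.011,.011) for y in(-.065,-.118)]):
            Q=np.array([proj(cam,Rm@np.array(q)+[p[0],p[1],0]) for q in P])
            cv2.fillConvexPoly(img,cv2.convexHull((Q*16).astype(np.int32)),1,shift=4)
        im=img>0; tot+=1-(im&m).sum()/(im|m).sum()
    return tot
g=atz("side",(210,278),.04)[:2]; best=None
for yaw in np.arange(-3,3.2,.5):
    q=minimize(cost,[g[0],g[1],yaw],method="Nelder-Mead",options=dict(initial_simplex=[[g[0],g[1],yaw],[g[0]+.03,g[1],yaw],[g[0],g[1]+.03,yaw],[g[0],g[1],yaw+.3]],xatol=1e-4,fatol=1e-4,maxiter=90))
    print(np.round(yaw,1),q.x,q.fun)
E
```

```text
cover (array([ 0.65477141, -0.22951202,  0.00500389]), np.float64(0.0002474056308121117))
short_cover (array([ 0.47158701, -0.29399249,  0.00562309]), np.float64(0.0030331123756400036))
knob (array([0.48312718, 0.24175048, 0.10167387]), np.float64(0.000748075653129568))
clamp (array([0.48332678, 0.24366969, 0.08782721]), np.float64(0.0038844100028743228))
carton (array([0.52810328, 0.10080179, 0.02079145]), np.float64(0.0005696871307235129))
oil_bottle (array([0.59934924, 0.32629123, 0.06224549]), np.float64(0.002394056177126113))
vblock side z.04 [0.33364799 0.3075258  0.04      ]Traceback (most recent call last):
  File "<stdin>", line 29, in <module>
    res = _minimize_neldermead(fun, x0, args, callback, bounds=bounds,
                               **options)
    fxr = func(xr)
    fx = function(np.copy(x), *(wrapper_args + args))
  File "<stdin>", line 23, in cost
  File "h.py", line 11, in proj
    c=calibration(cam); T=np.linalg.inv(np.array(c["world_from_camera"]))
ValueError: time passes only in moves, steps and waits
```

```bash
sed -i 's/^def ray/_cal=calibration; _cc={}\ndef calibration(n):\n    if n not in _cc: _cc[n]=_cal(n)\n    return _cc[n]\ndef ray/' h.py
cat > gb.py <<'E'
from h import *
from scipy.optimize import minimize
M={c:silhouettes("gearbox",c)[0]["mask"] for c in("scene","side")}
box=lambda x,y,z0,z1:[(sx*x,sy*y,z) for sx in(-1,1) for sy in(-1,1) for z in(z0,z1)]
def cost(p):
    c,s=np.cos(p[2]),np.sin(p[2]); Rm=np.array([[c,-s,0],[s,c,0],[0,0,1]]); tot=0
    for cam,m in M.items():
        img=np.zeros((384,512),np.uint8)
        for P in(box(.13,.065,0,.07),box(.145,.068,0,.008),[(x,y,z) for x in(.04,.126) for y in(-.036,.036) for z in(.07,.09)],[(.06+a,y,.04+b) for a in(-.011,.011) for b in(-.011,.011) for y in(-.065,-.118)]):
            Q=np.array([proj(cam,Rm@np.array(q)+[p[0],p[1],0]) for q in P])
            cv2.fillConvexPoly(img,cv2.convexHull((Q*16).astype(np.int32)),1,shift=4)
        im=img>0; tot+=1-(im&m).sum()/(im|m).sum()
    return tot
g=atz("side",(210,278),.04)[:2]
for yaw in (2.2,2.8,-2.8):
    q=minimize(cost,[g[0],g[1],yaw],method="Nelder-Mead",options=dict(initial_simplex=[[g[0],g[1],yaw],[g[0]+.03,g[1],yaw],[g[0],g[1]+.03,yaw],[g[0],g[1],yaw+.3]],xatol=1e-4,fatol=1e-4,maxiter=90))
    print(np.round(yaw,1),q.x,q.fun)
print(telemetry.get_obs()["clock"])
E
python3 gb.py
```

```text
2.2 [0.53797424 0.21965629 2.76263219] 0.14487875160570807
2.8 [0.53563028 0.21904922 2.76366936] 0.14551613011552944
-2.8 [ 0.53607838  0.21926961 -3.51638824] 0.14572831054794533
1.8
```

Call:
{"api": "apply_moves", "payload": {
  "moves": [
    [0,0,0,0.024,-0.024,-0.002,1],
    [0,0,0,0.024,-0.024,-0.002,1],
    [0,0,0,0.024,-0.024,-0.002,1],
    [0,0,0,0.024,-0.024,-0.002,1],
    [0,0,0,0.024,-0.024,-0.002,1],
    [0,0,0,0.02,-0.024,0,1],
    [0,0,0,0,0,0,1],
    [0,0,0,0,0,0,1]
  ]
}}

```text
clock: 2.47
tcp_pos: [0.53, 0.1417, 0.2418]
orientation: [-2.217, -2.226, -0.001]
contact_force: [2.0, -1.7, 0.6]
grip_width: 0.0858
gripper_force: 0.0
```

```bash
cat >> h.py <<'E'
def wT(o):
    T=np.eye(4);T[:3,:3]=R.from_rotvec(o["orientation"]).as_matrix();T[:3,3]=o["tcp_pos"]
    return T@np.array(calibration("wrist")["mount"])
def wray(T,uv):
    c=calibration("wrist"); a=np.array([uv[0]-c["cx"],uv[1]-c["cy"]])/c["fx"]; th=np.hypot(*a)
    d=np.r_[a/max(th,1e-9)*np.sin(th),np.cos(th)]; return T[:3,3],T[:3,:3]@d
def watz(T,uv,z):
    o,d=wray(T,uv); return o+d*(z-o[2])/d[2]
def wproj(T,P):
    c=calibration("wrist"); p=T[:3,:3].T@(np.asarray(P,float)-T[:3,3]); s=np.hypot(p[0],p[1]); th=np.arctan2(s,p[2])
    return np.array([c["cx"],c["cy"]])+c["fx"]*th*p[:2]/max(s,1e-12)
def shot(name):
    o=telemetry.get_obs(); im=grab_frame("wrist"); cv2.imwrite(f"pics/{name}.png",im); np.save(f"pics/{name}.npy",wT(o)); return im,wT(o)
E
python3 - <<'E'
from h import *
im,T=shot("w1"); print(telemetry.get_obs()["tcp_pos"])
for t in("clamp","knob","gearbox"):
    for s in silhouettes(t,"wrist")[:1]:
        v,u=np.nonzero(s["mask"]); z={"clamp":.088,"knob":.12,"gearbox":.07}[t]
        rc=cv2.minAreaRect(np.float32(np.c_[u,v])); print(t,s["p"],s["extent"],rc, watz(T,(u.mean(),v.mean()),z))
        np.save(f"pics/w1_{t}.npy",s["mask"])
g=(.537,.219,2.763); c,s=np.cos(g[2]),np.sin(g[2])
vis=cv2.resize(im,(768,576),interpolation=cv2.INTER_CUBIC)
def L(pts,z,col):
    q=[wproj(T,(g[0]+c*x-s*y,g[1]+s*x+c*y,z))*1.5 for x,y in pts]; cv2.polylines(vis,[np.int32(q)],True,col,1)
L([(-.13,-.065),(.13,-.065),(.13,.065),(-.13,.065)],.07,(0,0,255))
L([(-.108,-.045),(.018,-.045),(.018,.045),(-.108,.045)],.07,(0,255,0))
cv2.imwrite("pics/w1v.png",vis)
E
```

```text
[0.53107319 0.14016777 0.24168685]
clamp 0.58 [208.5, 84.8, 84.6, 77.5] ((210.37173461914062, 82.83138275146484), (69.85448455810547, 58.8958740234375), 19.722278594970703) [0.48379277 0.23903279 0.088     ]
knob 0.67 [206.8, 84.2, 45.1, 42.5] ((205.2899932861328, 82.02999877929688), (41.43646240234375, 48.0832633972168), 81.8698959350586) [0.48513186 0.23826159 0.12      ]
gearbox 0.93 [263.9, 100.6, 254.2, 199.2] ((267.06707763671875, 88.23233795166016), (239.64956665039062, 158.56268310546875), 20.772254943847656) [0.53366711 0.22042261 0.07      ]
```

View pics/w1v.png

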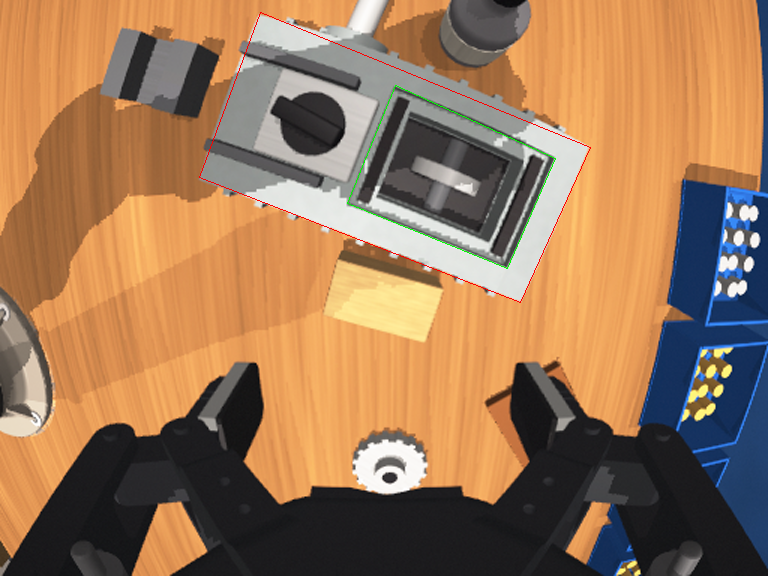

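Wrist view: the recess, outlined in green from the two-camera fit, matches to within a few pixels. The slide's front edge at (380,97)–(352,180) seems to sit clear of the opening, and the knob is at (310,122). I'll refine this with a crop.

```bash
python3 - <<'E'
from h import *
im=cv2.imread("pics/w1.png"); T=np.load("pics/w1.npy")
u0,v0,k=160,40,3.4
cr=cv2.resize(im[v0:v0+150,u0:u0+220],None,fx=k,fy=k,interpolation=cv2.INTER_CUBIC)
g=(.537,.219,2.763); c,s=np.cos(g[2]),np.sin(g[2])
def L(pts,z,col):
    q=[(wproj(T,(g[0]+c*x-s*y,g[1]+s*x+c*y,z))-[u0,v0]+.5)*k for x,y in pts]; cv2.polylines(cr,[np.int32(q)],True,col,1)
L([(-.108,-.045),(.018,-.045),(.018,.045),(-.108,.045)],.07,(0,255,0))
L([(.024,-.03),(.094,-.03),(.094,.03),(.024,.03)],.088,(255,0,255))
a=0.15
L([(.059+.022*sx*np.cos(a)+.0065*sy*np.sin(a),-.022*sx*np.sin(a)+.0065*sy*np.cos(a)) for sx,sy in((-1,-1),(1,-1),(1,1),(-1,1))],.122,(255,255,0))
cv2.imwrite("pics/w1c.png",cr); print(cr.shape)
E
```

```text
(510, 748, 3)
```

View pics/w1c.png

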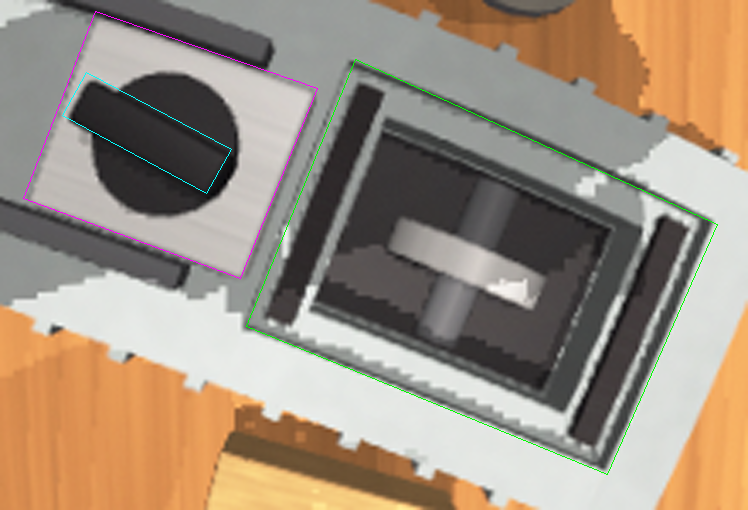

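The slide's front edge is at about gearbox x = 24 mm, so its value is about 0.011. It doesn't jut over the opening, so I don't need to draw it back. The recess fits to within 1–2 mm. Next I look at the cover.

Call:
{"api": "apply_moves", "payload": {
  "moves": [
    [0,0,0,-0.038,0.011,0,1],
    [0,0,0,-0.038,0.011,0,1],
    [0,0,0,-0.038,0.011,0,1],
    [0,0,0,-0.038,0.011,0,1],
    [0,0,0,-0.038,0.011,0,1],
    [0,0,0,-0.038,0.011,0,1],
    [0,0,0,-0.038,0.011,0,1],
    [0,0,0,-0.038,0.011,0,1]
  ]
}}

```text
clock: 3.33
tcp_pos: [0.6193, -0.1675, 0.2411]
orientation: [2.223, 2.219, -0.001]
contact_force: [0.2, 0.7, -0.3]
grip_width: 0.0852
gripper_force: 0.0
```

Call:
{"api": "apply_moves", "payload": {
  "moves": [
    [0,0,0,-0.038,0.011,0,1],
    [0,0,0,-0.038,0.011,0,1],
    [0,0,0,-0.038,0.011,0,1],
    [0,0,0,-0.022,0.003,0,1],
    [0,0,0,0,0,0,1],
    [0,0,0,0,0,0,1],
    [0,0,0,0,0,0,1],
    [0,0,0,0,0,0,1]
  ]
}}

```text
clock: 4.0
tcp_pos: [0.6553, -0.2983, 0.2411]
orientation: [-2.219, -2.223, -0.001]
contact_force: [-0.4, 0.2, -0.0]
grip_width: 0.0855
gripper_force: 0.0
```

```bash
cat > cov.py <<'E'
from h import *
import sys
from scipy.optimize import minimize
def fit(m,T,P0,box,grid=20):
    # fit (x,y,yaw) of a set of convex boxes to a mask
    def cost(p):
        c,s=np.cos(p[2]),np.sin(p[2]); img=np.zeros(m.shape,np.uint8)
        for X,Y,z0,z1 in box:
            Q=np.array([wproj(T,(p[0]+c*a*X-s*b*Y,p[1]+s*a*X+c*b*Y,z)) for a in(-1,1) for b in(-1,1) for z in(z0,z1)])
            cv2.fillConvexPoly(img,cv2.convexHull(np.int32((Q)*16)),1,shift=4)
        im=img>0; return 1-(im&m).sum()/(im|m).sum()
    S=[P0]+[np.array(P0)+d for d in np.diag([.01,.01,.15])]
    q=minimize(cost,P0,method="Nelder-Mead",options=dict(initial_simplex=S,xatol=1e-5,fatol=1e-5)); return q.x,q.fun
E
python3 - <<'E'
from cov import *
im,T=shot("w2"); print(telemetry.get_obs()["tcp_pos"],telemetry.get_obs()["clock"])
for s in silhouettes("cover","wrist")[:5]:
    m=s["mask"]; v,u=np.nonzero(m); P=watz(T,(u.mean(),v.mean()),.012); print(s["p"],s["extent"],P, im[m].mean(0))
    if np.hypot(P[0]-.655,P[1]+.23)<.03:
        np.save("pics/w2m.npy",m)
        for y in(.0,.26,.5): print(fit(m,T,[P[0],P[1],y],[(.06,.042,0,.012),(.022,.007,.012,.04)]))
        # dark bar top
        d=(im.max(2)<90)&cv2.erode(m.astype(np.uint8),np.ones((5,5))).astype(bool); v,u=np.nonzero(d); print("bar",len(u),watz(T,(u.mean(),v.mean()),.035),cv2.minAreaRect(np.float32(np.c_[u,v])))
cv2.imwrite("pics/w2v.png",cv2.resize(im,(768,576)))
E
```

```text
[ 0.65536288 -0.29820777  0.241293  ] 4.05
0.93 [256.5, 110.8, 111.7, 96.1] [ 0.65413664 -0.23101088  0.012     ] [219.576042   219.95402482 224.31721285]
(array([ 0.65378166, -0.23105192,  0.38553851]), np.float64(0.035357417371252864))
(array([ 0.65422962, -0.2306802 ,  0.41382599]), np.float64(0.03371824480369512))
(array([ 0.65402313, -0.23023656,  0.39798508]), np.float64(0.03234252271677196))
bar 362 [ 0.65456609 -0.23029966  0.035     ] ((255.85885620117188, 111.34817504882812), (11.15787410736084, 36.5198974609375), 67.06790161132812)
0.57 [60.7, 238.5, 48.8, 79.4] [ 0.3280523  -0.41441391  0.012     ] [202.73773585 111.81773585  60.33471698]
0.49 [202.1, 241.7, 129.9, 31.3] [ 0.58055286 -0.41088151  0.012     ] [101.35857988 111.56923077 212.9704142 ]
0.21 [165.8, 21.9, 59.5, 34.7] [ 0.53601899 -0.10272835  0.012     ] [173.37557486 177.49156873 182.52784875]
```

View pics/w2v.png

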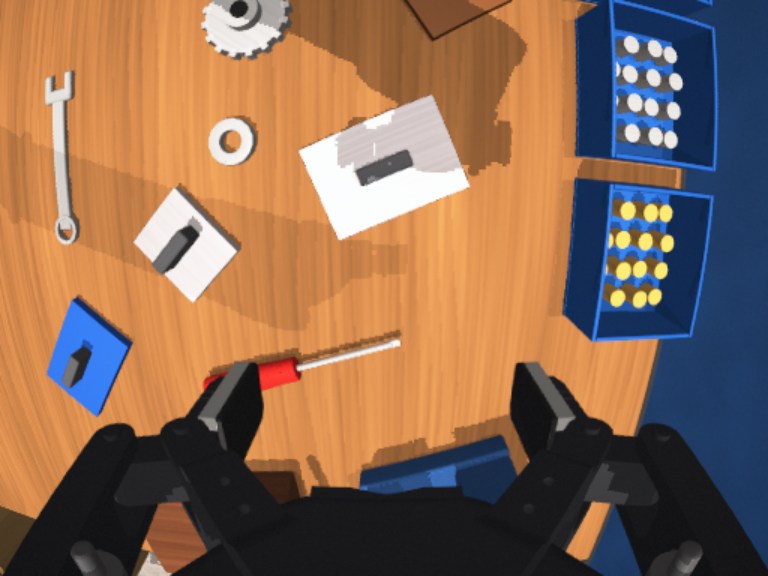

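The long cover is at (385,168) in this view, which puts it at (0.654,-0.2306) with yaw 0.40. The size fit is good (error 0.03) and the bar direction agrees.

Call:
{"api": "apply_moves", "payload": {
  "moves": [
    [0,0,0,0.034,0,0,1],
    [0,0,0,0.034,-0.001,0,1],
    [0,0,-1,0,0,0.012,1],
    [0,0,-1,0,0,0.012,1],
    [0,0,-1,0,0,0.012,1],
    [0,0,-1,0,0,0.012,1],
    [0,0,-1,0,0,0.012,1],
    [0,0,-1,0,0,0.012,1]
  ]
}}

```text
clock: 4.77
tcp_pos: [0.6542, -0.2307, 0.1692]
orientation: [1.416, 2.804, 0.001]
contact_force: [0.1, -0.3, -0.4]
grip_width: 0.0856
gripper_force: 0.0
```

Call:
{"api": "apply_moves", "payload": {
  "moves": [
    [0,0,-1,0,0,0.01,1],
    [0,0,-1,0,0,0.01,1],
    [0,0,-1,0,0,0.01,1],
    [0,0,-1,0,0,0.01,1],
    [0,0,-1,0,0,0.01,1],
    [0,0,-1,0,0,0.01,1],
    [0,0,-1,0,0,0.01,1],
    [0,0,-1,0,0,0.01,1]
  ]
}}

```text
clock: 5.43
tcp_pos: [0.6543, -0.2309, 0.0893]
orientation: [0.154, 3.137, 0.0]
contact_force: [0.3, -0.2, -0.3]
grip_width: 0.0855
gripper_force: 0.0
```

Call:
{"api": "apply_moves", "payload": {
  "moves": [
    [0,0,-1,0,0,0,1],
    [0,0,-1,0,0,0,1],
    [0,0,-1,0,0,0,1],
    [0,0,-1,0,0,0,1],
    [0,0,-0.83,0,0,0,1],
    [0,0,0,0,0,0,1],
    [0,0,0,0,0,0,1],
    [0,0,0,0,0,0,1]
  ]
}}

```text
clock: 6.1
tcp_pos: [0.6541, -0.2315, 0.0895]
orientation: [-0.623, 3.079, -0.0]
contact_force: [0.5, -0.0, -0.4]
grip_width: 0.0854
gripper_force: 0.0
```

```bash
cat > d.py <<'E'
import sys
from h import *
# d.py x y z yawdeg : tool-frame shift and turn still to go (tool y at yawdeg, tool down)
o=telemetry.get_obs(); x,y,z,a=map(float,sys.argv[1:5]); a=np.radians(a)
G=np.c_[[-np.sin(a),np.cos(a),0],[np.cos(a),np.sin(a),0],[0,0,-1]]
Rm=R.from_rotvec(o["orientation"]).as_matrix(); 
print("clock",o["clock"],"pos",np.round(o["tcp_pos"],4),"ang",np.round(np.degrees(np.arctan2(Rm[1,1],Rm[0,1])),2))
print("shift",np.round(Rm.T@(np.array([x,y,z])-o["tcp_pos"]),4),"turn deg",np.round(np.degrees(R.from_matrix(Rm.T@G).as_rotvec()),2),"F",np.round(o["contact_force"],1),"M",np.round(o["moment"],2),"grip",o["grip_width"],o["gripper_force"])
E
python3 d.py .6541 -.2306 .017 113
```

```text
clock 6.1 pos [ 0.6541 -0.2315  0.0895] ang 112.87
shift [-0.0003  0.0009  0.0725] turn deg [-0.01  0.01 -0.13] F [ 0.5 -0.  -0.4] M [-0.04  0.04  0.  ] grip 0.08542960490523895 0.0
```

Call:
{"api": "apply_moves", "payload": {
  "moves": [
    [0,0,0,0,0.001,0.02,1],
    [0,0,0,0,0,0.02,1],
    [0,0,0,0,0,0.018,1],
    [0,0,0,0,0,0.0145,1],
    [0,0,0,0,0,0,1],
    [0,0,0,0,0,0,-1],
    [0,0,0,0,0,0,-1],
    [0,0,0,0,0,0,-1]
  ],
  "grip_force": 60
}}

```text
clock: 6.77
tcp_pos: [0.6547, -0.2313, 0.0183]
orientation: [-0.625, 3.077, -0.002]
contact_force: [-0.1, 0.2, 0.6]
grip_width: 0.0517
gripper_force: 0.0
```

Call:
{"api": "apply_moves", "payload": {
  "moves": [
    [0,0,0,0,0,0,-1],
    [0,0,0,0,0,0,-1],
    [0,0,0,0,0,0,-1],
    [0,0,0,0,0,0,-1],
    [0,0,0,0,0,0,-1],
    [0,0,0,0,0,0,-1],
    [0,0,0,0,0,0,-1],
    [0,0,0,0,0,0,-1]
  ]
}}

```text
clock: 7.43
tcp_pos: [0.6542, -0.2315, 0.0177]
orientation: [-0.625, 3.078, -0.001]
contact_force: [-1.1, -1.1, 5.1]
grip_width: 0.0126
gripper_force: 60.9
```

```bash
python3 d.py .6541 -.2306 .20 113
```

```text
clock 7.4333 pos [ 0.6542 -0.2315  0.0177] ang 112.96
shift [-0.0004  0.0006 -0.1823] turn deg [-0.06  0.05 -0.04] F [-1.1 -1.1  5.1] M [-0.05  0.16  0.01] grip 0.012600430257617923 60.94814658164978
```

Call:
{"api": "apply_moves", "payload": {
  "moves": [
    [0,0,0,0,0,-0.02,-1],
    [0,0,0,0,0,-0.034,-1],
    [0,0,0,0,0,-0.034,-1],
    [0,0,0,0,0,-0.034,-1],
    [0,0,0,0,0,-0.034,-1],
    [0,0,0,0,0,-0.02,-1],
    [0,0,0.7,0,0,0,-1],
    [0,0,0.75,0,0,0,-1]
  ]
}}

```text
clock: 8.1
tcp_pos: [0.6538, -0.2311, 0.1938]
orientation: [-0.385, 3.117, -0.001]
contact_force: [-0.4, 0.5, -5.5]
grip_width: 0.0125
gripper_force: 59.6
```

Call:
{"api": "apply_moves", "payload": {
  "moves": [
    [0,0,1,0,0,0,-1],
    [0,0,1,0,0,0,-1],
    [0,0,1,0,0,0,-1],
    [0,0,1,0,0,0,-1],
    [0,0,1,0,0,0,-1],
    [0,0,1,0,0,0,-1],
    [0,0,0,0,0,0,-1],
    [0,0,0,0,0,0,-1]
  ]
}}

```text
clock: 8.77
tcp_pos: [0.6528, -0.2306, 0.1916]
orientation: [-0.586, -3.084, -0.0]
contact_force: [-0.2, 0.2, -4.6]
grip_width: 0.0127
gripper_force: 59.6
```

```bash
python3 d.py .5788 .2023 .19 68.3; python3 - <<'E'
from h import *
from scipy.optimize import minimize
# refine gearbox with the wrist mask of w1
m=np.load("pics/w1_gearbox.npy"); T=np.load("pics/w1.npy")
roi=np.zeros_like(m); roi[5:190]=True
B=[(-.13,.13,-.065,.065,0,.07),(-.145,.145,-.068,.068,0,.008),(.049,.071,-.118,-.065,.029,.051)]
def cost(p):
    c,s=np.cos(p[2]),np.sin(p[2]); img=np.zeros(m.shape,np.uint8)
    for b in B:
        Q=np.array([wproj(T,(p[0]+c*x-s*y,p[1]+s*x+c*y,z)) for x in b[:2] for y in b[2:4] for z in b[4:]])
        cv2.fillConvexPoly(img,cv2.convexHull(np.int32(Q*16)),1,shift=4)
    im=(img>0)&roi; mm=m&roi; return 1-(im&mm).sum()/(im|mm).sum()
P=np.array([.537,.219,2.763]); S=[P]+[P+d for d in np.diag([.008,.008,.08])]
q=minimize(cost,P,method="Nelder-Mead",options=dict(initial_simplex=S,xatol=1e-5,fatol=1e-5)); print(q.x,q.fun,cost(P))
# recess rectangle by gradient: deck edges, maximise mean gradient along outline of 126x90 at z=.07
g=cv2.GaussianBlur(cv2.cvtColor(cv2.imread("pics/w1.png"),cv2.COLOR_BGR2GRAY),(3,3),0).astype(np.float32)
G=np.hypot(cv2.Sobel(g,5,1,0),cv2.Sobel(g,5,0,1))
def rc(p):
    c,s=np.cos(p[2]),np.sin(p[2]); t=np.linspace(-1,1,60); pts=[(-.045+.063*a,.045*b) for a in t for b in(-1,1)]+[(-.045+.063*a,.045*b) for b in t for a in(-1,1)]
    U=np.float32([wproj(T,(p[0]+c*x-s*y,p[1]+s*x+c*y,.07)) for x,y in pts])
    return -cv2.remap(G,U[:,0].copy(),U[:,1].copy(),1).mean()
best=min((rc((P[0]+dx,P[1]+dy,P[2]+a)),dx,dy,a) for dx in np.arange(-.004,.0041,.0005) for dy in np.arange(-.004,.0041,.0005) for a in np.arange(-.04,.041,.01)); print(best,rc(P))
E
```

```text
clock 8.7667 pos [ 0.6528 -0.2306  0.1916] ang 68.48
shift [0.2277 0.3756 0.002 ] turn deg [-0.02 -0.13  0.18] F [-0.2  0.2 -4.6] M [0.01 0.03 0.04] grip 0.012740530109737375 59.56129610538483
[0.53649266 0.22177291 2.77332479] 0.0427676005125186 0.059133489461358324
(np.float32(-255.54315), np.float64(-0.0015), np.float64(0.0), np.float64(0.010000000000000009)) -206.12051
```

Call:
{"api": "apply_moves", "payload": {
  "moves": [
    [0,0,0,0.012,0.02,0,-1],
    [0,0,0,0.019,0.031,0,-1],
    [0,0,0,0.019,0.031,0,-1],
    [0,0,0,0.019,0.031,0,-1],
    [0,0,0,0.019,0.031,0,-1],
    [0,0,0,0.019,0.031,0,-1],
    [0,0,0,0.019,0.031,0,-1],
    [0,0,0,0.019,0.031,0,-1]
  ]
}}

```text
clock: 9.43
tcp_pos: [0.6057, 0.0443, 0.1925]
orientation: [-0.587, -3.086, 0.0]
contact_force: [0.5, -0.1, -4.7]
grip_width: 0.0129
gripper_force: 59.6
```

Call:
{"api": "apply_moves", "payload": {
  "moves": [
    [0,0,0,0.019,0.031,0,-1],
    [0,0,0,0.019,0.031,0,-1],
    [0,0,0,0.019,0.031,0,-1],
    [0,0,0,0.019,0.031,0,-1],
    [0,0,0,0.008,0.0145,0,-1],
    [0,0,-0.07,0,0,0,-1],
    [0,0,0,0,0,0,-1],
    [0,0,0,0,0,0,-1]
  ]
}}

```text
clock: 10.1
tcp_pos: [0.5799, 0.2012, 0.1924]
orientation: [-0.579, -3.087, 0.002]
contact_force: [0.3, -0.4, -3.9]
grip_width: 0.0128
gripper_force: 59.6
```

```bash
python3 d.py .5775 .2028 .1 68.9; python3 - <<'E'
from h import *
im,T=shot("w3")
g=(.5355,.219,2.773); c,s=np.cos(g[2]),np.sin(g[2]); vis=cv2.resize(im,(768,576),interpolation=cv2.INTER_CUBIC)
def L(g,pts,z,col):
    c,s=np.cos(g[2]),np.sin(g[2]); q=[(wproj(T,(g[0]+c*x-s*y,g[1]+s*x+c*y,z))+.5)*1.5 for x,y in pts]; cv2.polylines(vis,[np.int32(q)],True,col,1)
L(g,[(-.108,-.045),(.018,-.045),(.018,.045),(-.108,.045)],.07,(0,255,0))
L(g,[(.024,-.03),(.094,-.03),(.094,.03),(.024,.03)],.088,(255,0,255))
o=telemetry.get_obs(); p=o["tcp_pos"]; z=p[2]-.0177
L((p[0],p[1],2.773),[(-.06,-.042),(.06,-.042),(.06,.042),(-.06,.042)],z+.012,(0,0,255))
cv2.imwrite("pics/w3v.png",vis)
E
```

```text
clock 10.1 pos [0.5799 0.2012 0.1924] ang 68.74
shift [0.0028 0.0007 0.0924] turn deg [-0.08 -0.   -0.16] F [ 0.3 -0.4 -3.9] M [-0.06 -0.05  0.06] grip 0.01275337254221114 59.588103890419006
```

View pics/w3v.png

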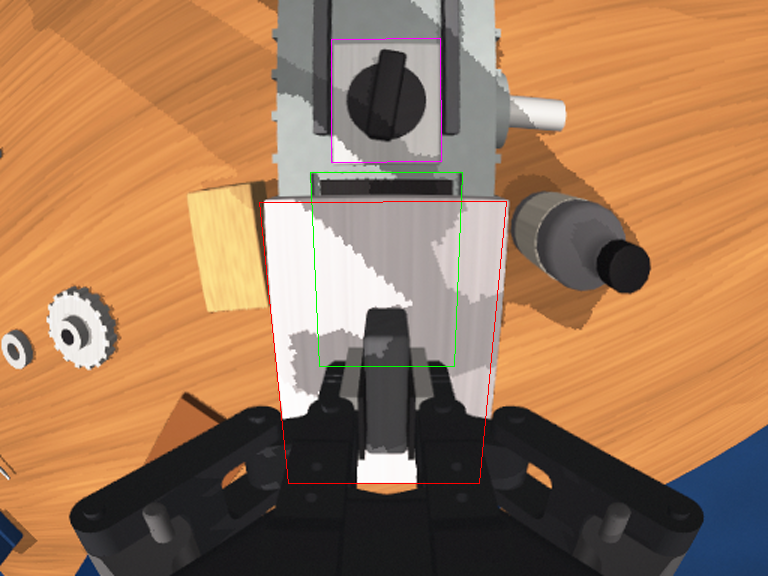

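The recess's visible +x edge, at rows 172 and columns 311–463, matches the green model. The cover matches the red outline to about 1 mm, and the slide is clear. I'll correct by 2–3 mm and lower it.

Call:
{"api": "apply_moves", "payload": {
  "moves": [
    [0,0,-0.03,0.0026,0.0007,0.015,-1],
    [0,0,0,0,0,0.02,-1],
    [0,0,0,0,0,0.02,-1],
    [0,0,0,0,0,0.02,-1],
    [0,0,0,0,0,0.012,-1],
    [0,0,0,0,0,0.01,-1],
    [0,0,0,0,0,0,-1],
    [0,0,0,0,0,0,-1]
  ]
}}

```text
clock: 10.82
tcp_pos: [0.578, 0.2037, 0.0959]
orientation: [-0.577, -3.088, 0.0]
contact_force: [0.0, -0.4, -4.1]
grip_width: 0.0127
gripper_force: 59.4
```

```bash
python3 d.py .5778 .2026 .085 68.9
```

```text
clock 10.8167 pos [0.578  0.2037 0.0959] ang 68.85
shift [-0.0002 -0.0011  0.0109] turn deg [-0.01 -0.   -0.05] F [ 0.  -0.4 -4.1] M [ 0.01 -0.02  0.02] grip 0.0127073730838715 59.39464867115021
```

Call:
{"api": "apply_moves", "payload": {
  "moves": [
    [0,0,0,0,-0.001,0.003,-1],
    [0,0,0,0,0,0.002,-1],
    [0,0,0,0,0,0.002,-1],
    [0,0,0,0,0,0.002,-1],
    [0,0,0,0,0,0.001,-1],
    [0,0,0,0,0,0.001,-1],
    [0,0,0,0,0,0,-1],
    [0,0,0,0,0,0,-1]
  ]
}}

```text
clock: 11.48
tcp_pos: [0.5773, 0.2032, 0.0848]
orientation: [-0.576, -3.088, 0.0]
contact_force: [0.8, -1.3, -4.2]
grip_width: 0.013
gripper_force: 59.5
```

```bash
python3 d.py .5778 .2026 .076 68.9
```

```text
clock 11.4833 pos [0.5773 0.2032 0.0848] ang 68.88
shift [-0.0007 -0.0004  0.0088] turn deg [-0.   -0.   -0.02] F [ 0.8 -1.3 -4.2] M [ 0.06  0.02 -0.04] grip 0.012990260385404098 59.513633251190186
```

It's inside the recess, with its underside at about 67 mm and no contact. Pressing slowly now.

Call:
{"api": "apply_moves", "payload": {
  "moves": [
    [0,0,0,0,0,0.0005,-1],
    [0,0,0,0,0,0.0005,-1],
    [0,0,0,0,0,0.0005,-1],
    [0,0,0,0,0,0.0005,-1],
    [0,0,0,0,0,0.0005,-1],
    [0,0,0,0,0,0.0005,-1],
    [0,0,0,0,0,0.0005,-1],
    [0,0,0,0,0,0,-1]
  ]
}}

```text
clock: 12.15
tcp_pos: [0.5775, 0.2034, 0.0825]
orientation: [0.576, 3.088, 0.0]
contact_force: [-4.2, -2.9, 7.9]
grip_width: 0.0131
gripper_force: 61.5
```

```bash
python3 d.py .5778 .2026 .076 68.9
```

```text
clock 12.15 pos [0.5775 0.2034 0.0825] ang 68.88
shift [-0.0005 -0.0006  0.0065] turn deg [ 0.02  0.04 -0.02] F [-4.2 -2.9  7.9] M [-0.41  0.94  0.09] grip 0.013076717697138977 61.543049812316895
```

Call:
{"api": "apply_moves", "payload": {
  "moves": [
    [0,0,0,0,0,0.0005,-1],
    [0,0,0,0,0,0.0005,-1],
    [0,0,0,0,0,0.0005,-1],
    [0,0,0,0,0,0.0005,-1],
    [0,0,0,0,0,0.0005,-1],
    [0,0,0,0,0,0.0005,-1],
    [0,0,0,0,0,0.0005,-1],
    [0,0,0,0,0,0,-1]
  ]
}}

```text
clock: 12.82
tcp_pos: [0.5775, 0.2033, 0.0791]
orientation: [0.576, 3.088, 0.0]
contact_force: [-4.3, -1.5, 8.8]
grip_width: 0.0127
gripper_force: 61.6
```

```bash
python3 d.py .5778 .2026 .076 68.9
```

```text
clock 12.8167 pos [0.5775 0.2033 0.0791] ang 68.88
shift [-0.0005 -0.0006  0.0031] turn deg [ 0.01  0.04 -0.02] F [-4.3 -1.5  8.8] M [-0.48  0.94  0.02] grip 0.012709405869957868 61.61838948726654
```

Call:
{"api": "apply_moves", "payload": {
  "moves": [
    [0,0,0,0,0,0.0005,-1],
    [0,0,0,0,0,0.0005,-1],
    [0,0,0,0,0,0.0005,-1],
    [0,0,0,0,0,0.0005,-1],
    [0,0,0,0,0,0.0005,-1],
    [0,0,0,0,0,0.0005,-1],
    [0,0,0,0,0,0,-1],
    [0,0,0,0,0,0,-1]
  ]
}}

```text
clock: 13.48
tcp_pos: [0.5775, 0.2033, 0.0761]
orientation: [0.576, 3.088, 0.0]
contact_force: [-3.5, -1.9, 9.2]
grip_width: 0.0128
gripper_force: 61.6
```

```bash
python3 d.py .5778 .2026 .076 68.9
```

```text
clock 13.4833 pos [0.5775 0.2033 0.0761] ang 68.88
shift [-0.0005 -0.0006  0.0001] turn deg [ 0.02  0.04 -0.02] F [-3.5 -1.9  9.2] M [-0.45  0.96  0.02] grip 0.01276616075060912 61.625550985336304
```

Call:
{"api": "apply_moves", "payload": {
  "moves": [
    [0,0,0,0,0,0.0005,-1],
    [0,0,0,0,0,0.0005,-1],
    [0,0,0,0,0,0.0005,-1],
    [0,0,0,0,0,0,-1],
    [0,0,0,0,0,0,-1],
    [0,0,0,0,0,0,-1],
    [0,0,0,0,0,0,-1],
    [0,0,0,0,0,0,-1]
  ]
}}

```text
clock: 14.15
tcp_pos: [0.5775, 0.2033, 0.0757]
orientation: [0.576, 3.087, -0.0]
contact_force: [-8.1, -3.1, 19.3]
grip_width: 0.0129
gripper_force: 62.8
```

```bash
python3 d.py .5778 .2026 .076 68.9
```

```text
clock 14.15 pos [0.5775 0.2033 0.0757] ang 68.88
shift [-0.0005 -0.0006 -0.0003] turn deg [ 0.01  0.06 -0.02] F [-8.1 -3.1 19.3] M [-0.72  1.61  0.05] grip 0.012908562494150708 62.780415415763855
```

Call:
{"api": "apply_moves", "payload": {
  "moves": [
    [0,0,0,0,0,-0.001,-1],
    [0,0,0,0,0,0,1],
    [0,0,0,0,0,0,1],
    [0,0,0,0,0,0,1],
    [0,0,0,0,0,0,1],
    [0,0,0,0,0,0,1],
    [0,0,0,0,0,0,1],
    [0,0,0,0,0,0,1]
  ]
}}

```text
clock: 14.82
tcp_pos: [0.5773, 0.2032, 0.0742]
orientation: [-0.576, -3.088, -0.0]
contact_force: [-0.1, 0.9, -0.1]
grip_width: 0.0851
gripper_force: 0.0
```

Call:
{"api": "apply_moves", "payload": {
  "moves": [
    [0,0,0,0,0,0,1],
    [0,0,0,0,0,-0.01,1],
    [0,0,0,0,0,-0.02,1],
    [0,0,0,0,0,-0.03,1],
    [0,0,0,0,0,-0.035,1],
    [0,0,0,0,0,-0.035,1],
    [0,0,0,0,0,0,1],
    [0,0,0,0,0,0,1]
  ]
}}

```text
clock: 15.48
tcp_pos: [0.5789, 0.204, 0.2078]
orientation: [0.575, 3.083, 0.005]
contact_force: [1.3, 0.7, -0.1]
grip_width: 0.0856
gripper_force: 0.0
```

```bash
python3 d.py .5778 .2026 .1 68.9; python3 - <<'E'
from h import *
im,T=shot("w4"); vis=cv2.resize(im,(768,576),interpolation=cv2.INTER_CUBIC)
sc=grab_frame("scene"); si=grab_frame("side")
a=cv2.resize(sc[130:220,235:355],None,fx=3.3,fy=3.3,interpolation=cv2.INTER_CUBIC)
b=cv2.resize(si[210:330,150:270],None,fx=297/120,fy=297/120,interpolation=cv2.INTER_CUBIC)
top=np.hstack([a,b]); w=im[0:260,130:400]; w=cv2.resize(w,(int(270*1.15),int(260*1.15))); 
out=np.zeros((600,max(top.shape[1],w.shape[1]),3),np.uint8); out[:297,:top.shape[1]]=top; out[300:300+w.shape[0],:w.shape[1]]=w[:300]
cv2.imwrite("pics/m4.png",out); print(out.shape)
E
```

```text
clock 15.4833 pos [0.5789 0.204  0.2078] ang 68.87
shift [ 0.001  -0.0021  0.1078] turn deg [ 0.23  0.25 -0.03] F [ 1.3  0.7 -0.1] M [-0.04  0.03 -0.01] grip 0.08563990843340054 0.0
(600, 693, 3)
```

View pics/m4.png

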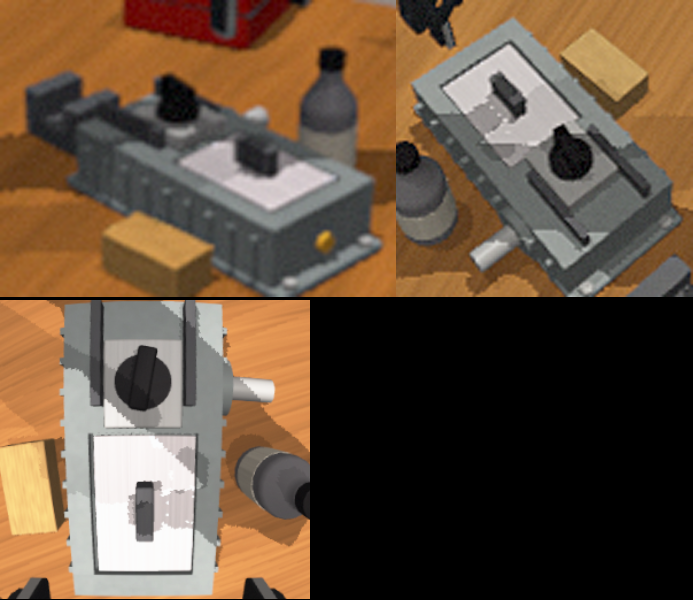

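The cover sits evenly in the recess in all three views. The slide's edge is just short of it. Now I press each end with shut fingers to make sure it's home.

Call:
{"api": "apply_moves", "payload": {
  "moves": [
    [0,0,0,0.024,-0.001,0,-1],
    [0,0,0,0.023,0,0,-1],
    [0,0,0,0,0,0.02,-1],
    [0,0,0,0,0,0.025,-1],
    [0,0,0,0,0,0.025,-1],
    [0,0,0,0,0,0.02,-1],
    [0,0,0,0,0,0.015,-1],
    [0,0,0,0,0,0.01,-1]
  ]
}}

```text
clock: 16.3
tcp_pos: [0.5312, 0.2182, 0.0861]
orientation: [-0.574, -3.084, 0.005]
contact_force: [0.1, -0.1, 0.1]
grip_width: 0.0001
gripper_force: 0.0
```

```bash
python3 d.py .5346 .2198 .07 68.9
```

```text
clock 16.3 pos [0.5312 0.2182 0.0861] ang 68.9
shift [-0.0027  0.0028  0.0161] turn deg [-0.21 -0.21 -0.  ] F [ 0.1 -0.1  0.1] M [-0.02  0.02 -0.02] grip 8.569593848858072e-05 0.0
```

Call:
{"api": "apply_moves", "payload": {
  "moves": [
    [-0.035,-0.035,0,-0.0027,0.0028,0.006,-1],
    [0,0,0,0,0,0.004,-1],
    [0,0,0,0,0,0.001,-1],
    [0,0,0,0,0,0.001,-1],
    [0,0,0,0,0,0.001,-1],
    [0,0,0,0,0,0.001,-1],
    [0,0,0,0,0,0,-1],
    [0,0,0,0,0,0,-1]
  ]
}}

```text
clock: 16.97
tcp_pos: [0.5368, 0.2209, 0.0756]
orientation: [0.575, 3.084, 0.005]
contact_force: [-0.6, 0.0, 0.3]
grip_width: -0.0002
gripper_force: 0.0
```

```bash
python3 d.py .5346 .2198 .07 68.9
```

```text
clock 16.9667 pos [0.5368 0.2209 0.0756] ang 68.88
shift [ 0.0017 -0.0018  0.0056] turn deg [ 0.23  0.23 -0.03] F [-0.6  0.   0.3] M [-0.02  0.04 -0.03] grip -0.0002149743588949691 0.0
```

Call:
{"api": "apply_moves", "payload": {
  "moves": [
    [0,0,0,0.001,-0.001,0.001,-1],
    [0,0,0,0,0,0.001,-1],
    [0,0,0,0,0,0.001,-1],
    [0,0,0,0,0,0.001,-1],
    [0,0,0,0,0,0.0005,-1],
    [0,0,0,0,0,0.0005,-1],
    [0,0,0,0,0,0.0005,-1],
    [0,0,0,0,0,0,-1]
  ]
}}

```text
clock: 17.63
tcp_pos: [0.5354, 0.2202, 0.0701]
orientation: [0.575, 3.084, 0.004]
contact_force: [-2.6, 0.4, 4.1]
grip_width: -0.0001
gripper_force: 2.2
```

```bash
python3 d.py .5346 .2198 .07 68.9
```

```text
clock 17.6333 pos [0.5354 0.2202 0.0701] ang 68.88
shift [ 0.0006 -0.0007  0.0001] turn deg [ 0.2   0.21 -0.02] F [-2.6  0.4  4.1] M [-0.16  0.33  0.03] grip -0.0001196068304166708 2.1906951580604073
```

Contact at z = 0.0701, which is flush at this end. I'll press to about 15 N to confirm.

Call:
{"api": "apply_moves", "payload": {
  "moves": [
    [0,0,0,0,0,0.0005,-1],
    [0,0,0,0,0,0.0003,-1],
    [0,0,0,0,0,0.0003,-1],
    [0,0,0,0,0,0,-1],
    [0,0,0,0,0,0,-1],
    [0,0,0,0,0,0,-1],
    [0,0,0,0,0,0,-1],
    [0,0,0,0,0,0,-1]
  ]
}}

```text
clock: 18.3
tcp_pos: [0.5354, 0.2203, 0.0701]
orientation: [0.575, 3.084, 0.004]
contact_force: [-5.3, -2.6, 13.7]
grip_width: -0.0
gripper_force: 7.0
```

```bash
python3 d.py .5346 .2198 .07 68.9
```

```text
clock 18.3 pos [0.5354 0.2203 0.0701] ang 68.88
shift [ 0.0006 -0.0008  0.0001] turn deg [ 0.2   0.24 -0.02] F [-5.3 -2.6 13.7] M [-0.58  1.07 -0.01] grip -3.552274192411818e-05 7.049934564856812
```

Call:
{"api": "apply_moves", "payload": {
  "moves": [
    [0,0,0,0,0,-0.02,-1],
    [0,0,0,0,0,-0.03,-1],
    [0,0,0,-0.031,0,0,-1],
    [0,0,0,-0.031,0,0,-1],
    [0,0,0,-0.03,0,0,-1],
    [0,0,0,0,0,0,-1],
    [0,0,0,0,0,0.02,-1],
    [0,0,0,0,0,0.015,-1]
  ]
}}

```text
clock: 18.97
tcp_pos: [0.622, 0.1868, 0.0836]
orientation: [0.577, 3.083, 0.006]
contact_force: [-0.5, 0.8, -0.0]
grip_width: 0.0003
gripper_force: 0.0
```

Call:
{"api": "apply_moves", "payload": {
  "moves": [
    [0,0,0,0,0,0.005,-1],
    [0,0,0,0,0,0.003,-1],
    [0,0,0,0,0,0.002,-1],
    [0,0,0,0,0,0,-1],
    [0,0,0,0,0,0,-1],
    [0,0,0,0,0,0,-1],
    [0,0,0,0,0,0,-1],
    [0,0,0,0,0,0,-1]
  ]
}}

```text
clock: 19.63
tcp_pos: [0.6215, 0.1872, 0.0745]
orientation: [0.575, 3.083, 0.005]
contact_force: [-0.2, 0.3, -0.1]
grip_width: -0.0002
gripper_force: 0.0
```

```bash
python3 d.py .6204 .1866 .07 68.9
```

```text
clock 19.6333 pos [0.6215 0.1872 0.0745] ang 68.88
shift [ 0.0008 -0.001   0.0045] turn deg [ 0.24  0.24 -0.02] F [-0.2  0.3 -0.1] M [-0.02 -0.02 -0.01] grip -0.00018934706754539352 0.0
```

Call:
{"api": "apply_moves", "payload": {
  "moves": [
    [0,0,0,0,0,0.001,-1],
    [0,0,0,0,0,0.001,-1],
    [0,0,0,0,0,0.001,-1],
    [0,0,0,0,0,0.0007,-1],
    [0,0,0,0,0,0.0005,-1],
    [0,0,0,0,0,0.0005,-1],
    [0,0,0,0,0,0.0005,-1],
    [0,0,0,0,0,0.0003,-1]
  ]
}}

```text
clock: 20.3
tcp_pos: [0.6212, 0.1871, 0.0701]
orientation: [0.575, 3.084, 0.004]
contact_force: [-6.1, -1.8, 15.0]
grip_width: 0.0001
gripper_force: 7.8
```

Call:
{"api": "apply_moves", "payload": {
  "moves": [
    [0,0,0,0,0,0.0003,-1],
    [0,0,0,0,0,0,-1],
    [0,0,0,0,0,0,-1],
    [0,0,0,0,0,0,-1],
    [0,0,0,0,0,0,-1],
    [0,0,0,0,0,0,-1],
    [0,0,0,0,0,0,-1],
    [0,0,0,0,0,0,-1]
  ]
}}

```text
clock: 20.97
tcp_pos: [0.6212, 0.1871, 0.0701]
orientation: [0.575, 3.084, 0.004]
contact_force: [-6.3, -2.2, 15.1]
grip_width: 0.0002
gripper_force: 7.5
```

Both ends stop hard at z = 0.0701 under 15 N, so the cover is home. Next, the knob.

Call:
{"api": "apply_moves", "payload": {
  "moves": [
    [0,0,0,0,0,-0.02,-1],
    [0,0,0,0,0,-0.035,1],
    [0,0,0,0,0,-0.035,1],
    [0,0,0,0.037,0,-0.015,1],
    [0,0,0,0.037,0,0,1],
    [0,0,0,0.037,0,0,1],
    [0,0,0,0,0,0,1],
    [0,0,0,0,0,0,1]
  ]
}}

```text
clock: 21.63
tcp_pos: [0.5153, 0.2282, 0.1732]
orientation: [0.569, 3.085, 0.005]
contact_force: [0.8, -0.8, 0.3]
grip_width: 0.0829
gripper_force: 0.0
```

```bash
python3 d.py .4805 .2403 .1 68.9; python3 - <<'E'
from h import *
im,T=shot("w5"); g=(.5355,.219,2.773); c,s=np.cos(g[2]),np.sin(g[2])
P=wproj(T,(g[0]+c*.059,g[1]+s*.059,.1)); u0,v0=np.int32(P-[55,50]); u0,v0=max(u0,0),max(v0,0); k=6
cr=cv2.resize(im[v0:v0+95,u0:u0+110],None,fx=k,fy=k,interpolation=cv2.INTER_CUBIC)
cr=np.uint8(255*(cr/255.)**.5)
def L(pts,z,col):
    q=[(wproj(T,(g[0]+c*x-s*y,g[1]+s*x+c*y,z))+.5-[u0,v0])*k for x,y in pts]; cv2.polylines(cr,[np.int32(q)],True,col,1)
L([(.024,-.03),(.094,-.03),(.094,.03),(.024,.03)],.088,(255,0,255))
L([(.018,-.045),(.018,.045)],.07,(0,255,0))
a=.13
L([(.059+.022*i*np.cos(a)+.0065*j*np.sin(a),-.022*i*np.sin(a)+.0065*j*np.cos(a)) for i,j in((-1,-1),(1,-1),(1,1),(-1,1))],.122,(255,255,0))
t=np.linspace(0,6.28,60); L([(.059+.021*np.cos(q),.021*np.sin(q)) for q in t],.096,(0,255,255))
cv2.imwrite("pics/w5v.png",cr); print(cr.shape)
E
```

```text
clock 21.6333 pos [0.5153 0.2282 0.1732] ang 69.1
shift [ 0.0371 -0.0014  0.073 ] turn deg [0.21 0.2  0.2 ] F [ 0.8 -0.8  0.3] M [-0.01 -0.    0.02] grip 0.08291497605785526 0.0
(570, 660, 3)
```

View pics/w5v.png

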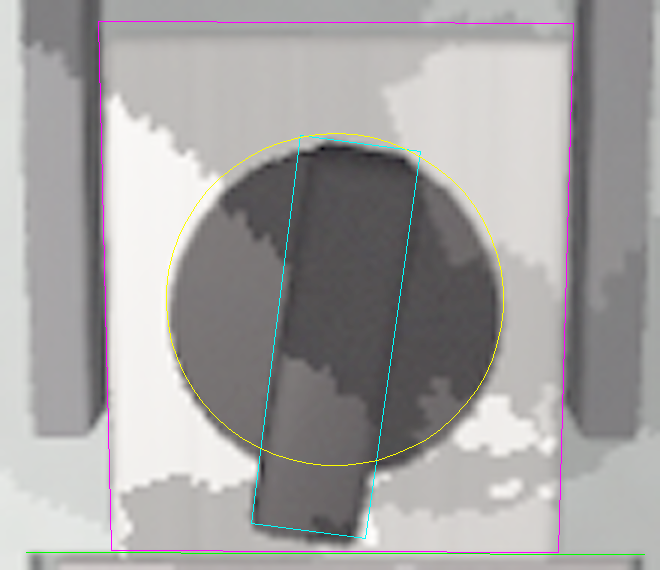

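The model matches: knob axis at gearbox x ≈ 58 mm, value ≈ 0.13 rad. The slide's edge is still short of the recess.

Call:
{"api": "apply_moves", "payload": {
  "moves": [
    [0,0,0,0.018,0,0,1],
    [0,0,0,0.018,-0.001,0,1],
    [0.03,0.03,0.6,0,0,0.01,1],
    [0,0,0.67,0,0,0.01,1],
    [0,0,0,0,0,0.01,1],
    [0,0,0,0,0,0,1],
    [0,0,0,0,0,0,1],
    [0,0,0,0,0,0,1]
  ]
}}

```text
clock: 22.35
tcp_pos: [0.484, 0.2388, 0.1428]
orientation: [0.779, 3.043, 0.001]
contact_force: [0.1, 0.1, -0.0]
grip_width: 0.0853
gripper_force: 0.0
```

```bash
python3 d.py .4814 .2399 .101 61.5
```

```text
clock 22.35 pos [0.484  0.2388 0.1428] ang 61.28
shift [ 0.0028 -0.0003  0.0418] turn deg [ 0.05  0.02 -0.22] F [ 0.1  0.1 -0. ] M [-0.04 -0.01 -0.07] grip 0.08533018580653975 0.0
```

Call:
{"api": "apply_moves", "payload": {
  "moves": [
    [0,0,0,0.0025,0,0.01,1],
    [0,0,0,0,0,0.015,1],
    [0,0,0,0,0,0.01,1],
    [0,0,0,0,0,0.0065,1],
    [0,0,0,0,0,0,1],
    [0,0,0,0,0,0,1],
    [0,0,0,0,0,0,-1],
    [0,0,0,0,0,0,-1]
  ],
  "grip_force": 50
}}

```text
clock: 23.02
tcp_pos: [0.4816, 0.2405, 0.1018]
orientation: [0.779, 3.042, 0.002]
contact_force: [-0.9, -0.3, -0.2]
grip_width: 0.0638
gripper_force: 0.0
```

Call:
{"api": "apply_moves", "payload": {
  "moves": [
    [0,0,0,0,0,0,-1],
    [0,0,0,0,0,0,-1],
    [0,0,0,0,0,0,-1],
    [0,0,0,0,0,0,-1],
    [0,0,0,0,0,0,-1],
    [0,0,0,0,0,0,-1],
    [0,0,0,0,0,0,-1],
    [0,0,0,0,0,0,-1]
  ]
}}

```text
clock: 23.68
tcp_pos: [0.481, 0.2397, 0.1016]
orientation: [0.78, 3.043, -0.001]
contact_force: [-1.6, -2.0, 4.9]
grip_width: 0.012
gripper_force: 50.2
```

```bash
python3 - <<'E'
from h import *
o=telemetry.get_obs(); g=2.773; p=o["tcp_pos"]-[.5355,.219,0]
print("gearbox xy of tcp",np.cos(g)*p[0]+np.sin(g)*p[1],-np.sin(g)*p[0]+np.cos(g)*p[1])
Rm=R.from_rotvec(o["orientation"]).as_matrix(); print("-x dir in tool",Rm.T@[-np.cos(g),-np.sin(g),0], o["tcp_pos"],o["contact_force"],o["moment"])
E
```

```text
gearbox xy of tcp 0.05827603355400056 0.000345565517892589
-x dir in tool [-9.91090917e-01  1.33186376e-01  4.27785258e-04] [0.48101355 0.23967467 0.1015662 ] [-1.60793796 -2.00150989  4.89060334] [-0.38135763  0.39496676 -0.05201862]
```

Call:
{"api": "apply_moves", "payload": {
  "moves": [
    [0,0,0,-0.002,0.0003,0,-1],
    [0,0,0,-0.003,0.0004,0,-1],
    [0,0,0,-0.003,0.0004,0,-1],
    [0,0,0,-0.003,0.0004,0,-1],
    [0,0,0,-0.003,0.0004,0,-1],
    [0,0,0,-0.003,0.0004,0,-1],
    [0,0,0,-0.003,0.0004,0,-1],
    [0,0,0,0,0,0,-1]
  ]
}}

```text
clock: 24.35
tcp_pos: [0.4998, 0.2324, 0.1016]
orientation: [-0.781, -3.043, 0.001]
contact_force: [-2.5, -1.9, 6.7]
grip_width: 0.0121
gripper_force: 50.4
```

```bash
cat > k.py <<'E'
from h import *
o=telemetry.get_obs(); g=2.773; p=o["tcp_pos"]-[.5355,.219,0]; Rm=R.from_rotvec(o["orientation"]).as_matrix()
G=np.array([[np.cos(g),np.sin(g)],[-np.sin(g),np.cos(g)]])
print("clock",o["clock"],"gearbox xy",G@p[:2],"F gb",G@o["contact_force"][:2],o["contact_force"][2],"Mz",o["moment"][2],"ang",np.degrees(np.arctan2(Rm[1,1],Rm[0,1])),"grip",o["grip_width"])
E
python3 k.py
```

```text
clock 24.35 gearbox xy [0.0381487  0.00035866] F gb [1.62704058 2.67208173] 6.651115700088382 Mz -0.06823692869809024 ang 61.22304740000256 grip 0.01207802477289903
```

Moved 20 mm freely. On to the stop.

Call:
{"api": "apply_moves", "payload": {
  "moves": [
    [0,0,0,-0.002,0.0003,0,-1],
    [0,0,0,-0.002,0.0003,0,-1],
    [0,0,0,-0.0015,0.0002,0,-1],
    [0,0,0,-0.0015,0.0002,0,-1],
    [0,0,0,-0.001,0.0001,0,-1],
    [0,0,0,-0.001,0.0001,0,-1],
    [0,0,0,0,0,0,-1],
    [0,0,0,0,0,0,-1]
  ]
}}

```text
clock: 25.02
tcp_pos: [0.5064, 0.2298, 0.1015]
orientation: [-0.779, -3.041, 0.002]
contact_force: [-8.6, -1.3, 9.6]
grip_width: 0.0116
gripper_force: 51.0
```

```bash
python3 k.py
```

```text
clock 25.0167 gearbox xy [0.03106151 0.00037115] F gb [7.52665576 4.31836407] 9.58809759674936 Mz -0.13445299682345582 ang 61.27971137796585 grip 0.011608351786331936
```

Call:
{"api": "apply_moves", "payload": {
  "moves": [
    [0,0,0,-0.001,0.0001,0,-1],
    [0,0,0,-0.0005,0,0,-1],
    [0,0,0,0,0,0,-1],
    [0,0,0,0,0,0,-1],
    [0,0,0,0,0,0,-1],
    [0,0,0,0,0,0,-1],
    [0,0,0,0,0,0,-1],
    [0,0,0,0,0,0,-1]
  ]
}}

```text
clock: 25.68
tcp_pos: [0.5065, 0.2298, 0.1015]
orientation: [-0.777, -3.04, 0.002]
contact_force: [-11.2, 0.8, 12.3]
grip_width: 0.0122
gripper_force: 51.4
```

```bash
python3 k.py
```

```text
clock 25.6833 gearbox xy [0.03097547 0.00036559] F gb [10.80020578  3.26116808] 12.272320884207547 Mz -0.1470485075213717 ang 61.33182010332835 grip 0.01217662388320524
```

The slide is at its stop: no further motion under 11 N. Now I turn the knob clockwise.

Call:
{"api": "apply_moves", "payload": {
  "moves": [
    [0,0,0,0.001,0,-0.0005,-1],
    [0,0,0.5,0,0,0,-1],
    [0,0,0.8,0,0,0,-1],
    [0,0,0.8,0,0,0,-1],
    [0,0,0.8,0,0,0,-1],
    [0,0,0.8,0,0,0,-1],
    [0,0,0.8,0,0,0,-1],
    [0,0,0.8,0,0,0,-1]
  ]
}}

```text
clock: 26.35
tcp_pos: [0.5069, 0.2303, 0.1016]
orientation: [-1.586, -2.709, 0.002]
contact_force: [-5.8, 1.8, 3.3]
grip_width: 0.0122
gripper_force: 49.8
```

```bash
python3 k.py
```

```text
clock 26.35 gearbox xy [ 0.03077219 -0.0002038 ] F gb [6.04850504 0.38315756] 3.276156826713912 Mz 0.17577774839385918 ang 29.317427678639945 grip 0.012168124215001361
```

Call:
{"api": "apply_moves", "payload": {
  "moves": [
    [0,0,0.9,0,0,0,-1],
    [0,0,0.9,0,0,0,-1],
    [0,0,0.9,0,0,0,-1],
    [0,0,0.9,0,0,0,-1],
    [0,0,0.9,0,0,0,-1],
    [0,0,0.9,0,0,0,-1],
    [0,0,0.7,0,0,0,-1],
    [0,0,0.4,0,0,0,-1]
  ]
}}

```text
clock: 27.02
tcp_pos: [0.5077, 0.2303, 0.1016]
orientation: [-2.4, -2.025, 0.001]
contact_force: [-3.4, 0.8, 1.1]
grip_width: 0.012
gripper_force: 49.5
```

```bash
python3 k.py
```

```text
clock 27.0167 gearbox xy [ 0.03003706 -0.00054828] F gb [3.47046058 0.43074929] 1.0571573831508134 Mz 0.06902218574814359 ang -9.674042280437865 grip 0.012028621495792405
```

Call:
{"api": "apply_moves", "payload": {
  "moves": [
    [0,0,0.4,0,0,0,-1],
    [0,0,0.3,0,0,0,-1],
    [0,0,0.3,0,0,0,-1],
    [0,0,0.2,0,0,0,-1],
    [0,0,0,0,0,0,-1],
    [0,0,0,0,0,0,-1],
    [0,0,0,0,0,0,-1],
    [0,0,0,0,0,0,-1]
  ]
}}

```text
clock: 27.68
tcp_pos: [0.5078, 0.2302, 0.1016]
orientation: [-2.518, -1.878, 0.001]
contact_force: [-5.1, 0.8, 3.4]
grip_width: 0.0122
gripper_force: 51.6
```

```bash
python3 k.py
```

```text
clock 27.6833 gearbox xy [ 0.02987207 -0.00042006] F gb [5.00714473 1.10465528] 3.4215713694434076 Mz 0.936716802059522 ang -16.569897644859434 grip 0.01218779463073867
```

The moment is 0.94 N m, so the knob is at its stop. I'll relax, open partly, and rise.

Call:
{"api": "apply_moves", "payload": {
  "moves": [
    [0,0,-0.15,0,0,0,-1],
    [0,0,0,0,0,0,-0.3],
    [0,0,0,0,0,0,-0.3],
    [0,0,0,0,0,0,-0.3],
    [0,0,0,0,0,0,-0.3],
    [0,0,0,0,0,-0.01,-0.3],
    [0,0,0,0,0,-0.03,-0.3],
    [0,0,0,0,0,-0.03,-0.3]
  ]
}}

```text
clock: 28.35
tcp_pos: [0.5082, 0.2288, 0.1721]
orientation: [-2.507, -1.893, 0.003]
contact_force: [1.3, 0.6, -0.4]
grip_width: 0.03
gripper_force: 0.0
```

Call:
{"api": "apply_moves", "payload": {
  "moves": [
    [0,0,0,-0.02,0,-0.03,1],
    [0,0,0,-0.03,0,0,1],
    [0,0,0,-0.03,0,0,1],
    [0,0,0,0,0,0,1],
    [0,0,0,0,0,0,1],
    [0,0,0,0,0,0,1],
    [0,0,0,0,0,0,1],
    [0,0,0,0,0,0,1]
  ]
}}

```text
clock: 29.02
tcp_pos: [0.4872, 0.1537, 0.2017]
orientation: [-2.505, -1.896, -0.002]
contact_force: [-0.6, -0.4, 0.2]
grip_width: 0.0854
gripper_force: 0.0
```

```bash
python3 k.py; python3 - <<'E'
from h import *
im,T=shot("w6"); g=(.5355,.219,2.773); c,s=np.cos(g[2]),np.sin(g[2]); k=1.5
cr=cv2.resize(im,None,fx=k,fy=k,interpolation=cv2.INTER_CUBIC)
def L(pts,z,col):
    q=[(wproj(T,(g[0]+c*x-s*y,g[1]+s*x+c*y,z))+.5)*k for x,y in pts]; cv2.polylines(cr,[np.int32(q)],True,col,1)
L([(-.005,-.03),(.065,-.03),(.065,.03),(-.005,.03)],.088,(255,0,255))
a=1.45
L([(.03+.022*i*np.cos(a)+.0065*j*np.sin(a),-.022*i*np.sin(a)+.0065*j*np.cos(a)) for i,j in((-1,-1),(1,-1),(1,1),(-1,1))],.122,(255,255,0))
cv2.imwrite("pics/w6v.png",cr)
E
```

```text
clock 29.0167 gearbox xy [0.0215115  0.07832054] F gb [0.40013416 0.61668018] 0.230686538116205 Mz -0.06501893431140407 ang -15.752413479639783 grip 0.08539820124641333
```

View pics/w6v.png

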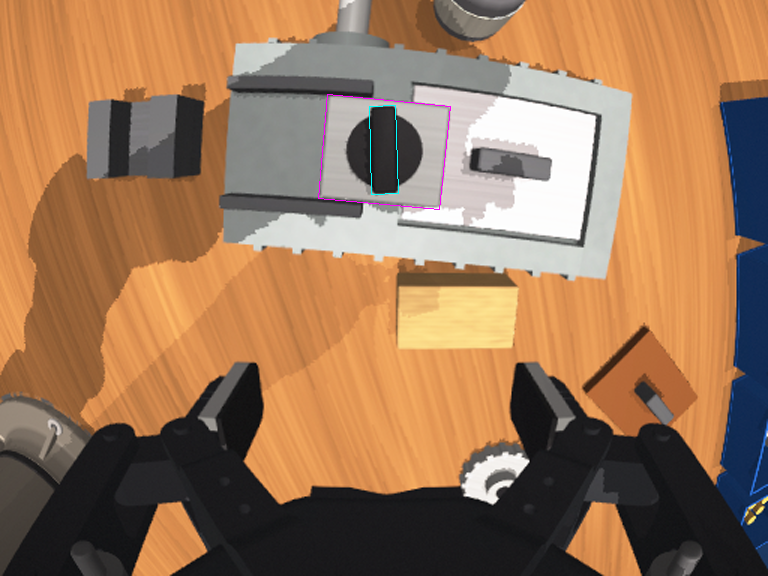

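The slide at (385,152) matches the model at 0.040, and the knob's bar matches 1.45 rad. The cover is flush under the slide and the gripper is clear.

```bash
python3 -c "
from bench import order
print(order.hand_in())"
```

```text
the job is handed in; nothing more can be done
None
```

The job is handed in at about 29 s on the robot's clock: the long cover is pressed home flush at both ends, the clamp slide is at its stop over the cover's edge, and the knob is turned clockwise to its stop; the slide did not jut over the opening, so it was not drawn back.

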